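# Sort the stationery on the window ledge

## Task

Please tidy up the handful of stationery: lay the eraser and the pencil sharpener on the bottom of the round clear tub, not one on top of the other; stand the glue stick in the mug, cap up; and slip both rolls of tape over the spindle of the tape stand, the large roll at the bottom lying flat on the wooden foot and the small roll flat on top of it. Keep the tub, mug and tape stand upright, and leave the desk bell where it is.

Things in the scene. Friction and masses are not known exactly. Their poses are not given: they have to be found in the camera images.
- roll_large: Large roll of paper tape, a flat ring lying on the ledge: outside diameter 62 mm, hole 32 mm, 22 mm high, about 60 g. Origin: centre of its underside, on its axis; z up. Starts in the row nearest the robot.
- roll_small: Small roll of paper tape, a flat ring lying on the ledge: outside diameter 46 mm, hole 32 mm, 18 mm high, about 30 g. Origin: centre of its underside, on its axis; z up. Starts in the row nearest the robot.
- eraser: White block eraser in a brown card sleeve, 60 mm long (its x), 24 mm wide (its y), 18 mm high (z), lying flat. Origin: the middle of the block, 9 mm above what it lies on. Starts in the row nearest the robot, its x within about 35 degrees of world x.
- sharpener: Block-shaped metal pencil sharpener with a dark blade on top, 40 mm long (its x), 26 mm wide (its y), 20 mm high (z), lying flat. Origin: the middle of the block, 10 mm above what it lies on. Starts in the row nearest the robot, its x within about 35 degrees of world x.
- glue_stick: Capped glue stick, a cylinder of 28 mm diameter and 100 mm height standing on end, white with grey foot and cap. Origin: centre of its foot; z up along its axis. Starts in the row nearest the robot.
- tub: Round storage tub of clear plastic with grey rim, lid off, loose, 0.4 kg: outside diameter 170 mm, 50 mm high, inside 160 mm across at the floor, floor 4 mm thick, wall 3 mm. Origin: centre of its underside; z up. Stands in the row behind the loose things, like mug and tape stand. (Its grey lid, lying flat far out to the right, is not needed.)
- mug: White ceramic mug, loose, 0.4 kg, upright: outside diameter 82 mm, 70 mm high, wall 4 mm, floor about 5 mm thick; handle on its +y side reaching about 35 mm out. Origin: centre of its underside; z up. Stands in the row behind the loose things.
- tape_stand: Tape stand, loose, 0.5 kg: a round wooden foot of 90 mm diameter, 12 mm thick, with an upright steel spindle of 14 mm diameter at its centre whose top is 67 mm above the ledge. Origin: centre of its underside; z up along the spindle. Stands in the row behind the loose things.
- bell: Steel desk bell on a black foot, 70 mm diameter, 50 mm high. Origin: centre of its underside. Stands among the loose things; to be left alone. (Not listed: a fixed pencil stand, pencils up to 150 mm high, beyond the row of tub, mug and tape stand, 0.77 m or more ahead of the robot and within 0.15 m of its middle line.)
Mind the look-alikes: they are no part of the job. What is shaped like the roll_small but black is not meant.

How it is judged:
By the outcome, as a careful person would: the job done as asked, in the order asked, and still so for the second after the job is handed in, with the robot touching nothing.
It also fails if it takes over 128 s, if anything falls off the work surface, if the arm or the gripper's body presses on something with over 40 N, if the wrist force passes 120 N, or if a joint passes its speed limit or range.

## Robot

A 6-joint arm with a two-finger parallel gripper is mounted at the origin on the work surface. World frame = base frame: x ahead of the robot, y to its left, z up, the work surface at z = 0. Lengths are in m, angles in rad, forces in N, time in s.
With the tool pointing down it reaches from about 0.35 to 0.975 m from the base axis. Payload 4.9 kg.
Tool frame: the origin (TCP) lies on the centre line of the jaws, within the pads' length; the fingertips stand manip.tcp_to_tips ahead of it and the grasp point (between the pads) lies 11 mm behind it (manip.tcp_to_tips is the distance from the TCP to the fingertips, in m); x points along the fingers, y is the direction in which the jaws open and shut, and the axes are right-handed (so a half turn about x gives the same grasp; the last joint's range is limited). The gripper opens to 85 mm and grips with 20 to 120 N. Pads are 22 mm wide; open, the fingers measure 114 mm over their backs; the gripper's body (76 mm by 85 mm) begins 54 mm behind the grasp point. The pads swing forward as they close: fully open they stand 13 mm farther back than shut.
Start: joints at [1.151, 0.053, 1.613, -0, 1.476, -0.119], TCP at [0.185, 0.597, 0.239] pointing down, gripper open.
Joint ranges: [-3.01, 3.01], [-1.01, 2.22], [0.06, 2.58], [-1.02, 4.17], [0.09, 2.62], [-3.14, 3.14]. Speed limits (rad/s): [2.57, 2.57, 3.14, 3.14, 3.14, 3.14].

## Interface

Orientations are given as a unit quaternion [w, x, y, z].
In Python, from plant import status, imaging, workorder, manip gives the robot as it stands.
- The arm moves only by the tool carry_out, never from a script. Its argument "moves" is one flat list of numbers, 5 for each row, row after row: the opening, from 0 (shut) to 1 (fully open), then the shift along the tool's x, y, z in cm, then the turn about the tool's x in rad. In form: [claw, tx, ty, tz, twist, claw, tx, ty, tz, twist, ...]. A call has 1 to 12 rows; each row is the pose to reach, as a shift and turn from the pose commanded when the call began, along the tool's axes at that moment; what a row does not reach only later rows make up. A row lasts 1/12 s, in which the tool goes at most 41.7 mm and 7.16 degrees, less where a joint would pass 70% of its speed; a pose out of reach is approached as far as the arm can. A call with a gripper value outside its range is refused whole. The fingers move at their own pace and stop on an object; the grip force is fixed at half the most. Time passes only in rows, so rows that repeat a pose let the fingers close. It gives the time, the measured TCP pose, the force and the opening at its end, in the units of the state.
- status.state(): the state, without advancing time (a new reading comes with each control period).
- imaging.grab_frame(name): name is "scene" or "top" or "wrist"; returns the picture (420x560x3 uint8, red, green, blue); there is no depth.
- imaging.camera_info(name): a dict with "K" (3x3 intrinsics, pixels), "R" (3x3) and "t" (3): a world point X has camera coordinates R X + t. Camera axes: x right, y down, z forward; pixel columns grow to the right and rows downward; lengths in m; the calibration is good to about 2 mm. A picture is of the moment at which its call begins: read the wrist's pose just before it. camera_info takes no time and is no camera call; for the wrist camera it gives the pose at the moment of the call.
- workorder.job_done(): hands the job in, once; it reports no verdict.
The state is a dict: "time": time; "joint_pos": joint angles; "joint_vel": joint speeds; "joint_efforts": joint torques, N m; "tool_pos": TCP position; "tool_rot": TCP orientation; "contact_force": force on the tool from outside, world axes, zero at the start; "ft_torque": the same for the moment, N m; "gripper_width": opening from 0.0 (shut) to 1.0 (fully open).
Only numpy, scipy, OpenCV 4.12 (cv2) and the standard library are available. Lean on these libraries where they do the work, as an engineer would, in place of code of your own. Each camera call takes 0.05 s, during which the arm holds its last target.

## Working session

There is one attempt and no reset: what is moved stays moved. The work goes in short steps, Python scripts to look and compute and a tool call to move; the robot and the scene stay as the last step left them, time stands still between calls to the robot, and variables do not carry over. Pictures are saved under pics/ and viewed, and the job is handed in when it is done.

Besides the shell and the picture viewer there is one more tool, called after "Request:" by a JSON object that holds its "name" and its "arguments", one argument or row to a line. carry_out: Moves the arm, as the interface text tells. Its arguments: {"type":"object","properties":{"moves":{"type":"array","items":{"type":"number"}}},"required":["moves"]}

```bash
mkdir -p pics; ls; python3 - <<'E'
from plant import status, imaging, workorder, manip
import cv2
print(status.state()); print(manip.tcp_to_tips, dir(manip))
for n in ["scene","top","wrist"]:
    i=imaging.camera_info(n); print(n,i)
    im=imaging.grab_frame(n); cv2.imwrite(f"pics/{n}0.png",im[:,:,::-1])
E
```

```text
pics
{'time': 0.0, 'joint_pos': array([ 1.15101908e+00,  5.33122755e-02,  1.61430297e+00, -2.79111861e-05,
        1.47600485e+00, -1.19010581e-01]), 'joint_vel': array([ 1.32221706e-03,  1.90332681e-03, -6.81037571e-04,  2.51998469e-04,
       -1.57816906e-03, -3.56387566e-05]), 'joint_efforts': array([ 1.11665024e-03, -3.93677258e+01, -3.70179069e+01, -7.78687195e-05,
        6.96096671e-03, -2.32133289e-05]), 'tool_pos': array([0.18491953, 0.59637595, 0.23808529]), 'tool_rot': array([ 0.69894465,  0.10524217,  0.69930727, -0.1066293 ]), 'contact_force': array([ 0.57648096, -0.36603563,  0.08128327]), 'ft_torque': array([ 0.02377433, -0.03321047,  0.04441912]), 'gripper_width': 0.99983471714019}
0.008 ['IKError', '__class__', '__delattr__', '__dict__', '__dir__', '__doc__', '__eq__', '__format__', '__ge__', '__getattribute__', '__getstate__', '__gt__', '__hash__', '__init__', '__init_subclass__', '__le__', '__lt__', '__module__', '__ne__', '__new__', '__reduce__', '__reduce_ex__', '__repr__', '__setattr__', '__sizeof__', '__str__', '__subclasshook__', '__weakref__', 'tcp_to_tips']

[... 407 characters left out ...]
        , 275.08796485],
       [  0.        , 510.94963792, 210.87879167],
       [  0.        ,   0.        ,   1.        ]]), 'R': array([[-0.01683947, -0.9998425 , -0.00560402],
       [-0.99505335,  0.0173071 , -0.09782276],
       [ 0.09790435,  0.00392901, -0.99518807]]), 't': array([0.02217835, 0.50508074, 0.99821381])}
wrist {'K': array([[302.86024238,   0.        , 275.91869507],
       [  0.        , 302.86024238, 206.63164267],
       [  0.        ,   0.        ,   1.        ]]), 'R': array([[ 0.29588571,  0.95521828, -0.00311219],
       [ 0.91529482, -0.28258399,  0.28702208],
       [ 0.27328929, -0.0877743 , -0.95791891]]), 't': array([-0.62447625, -0.03711192,  0.37984284])}
```

View pics/top0.png

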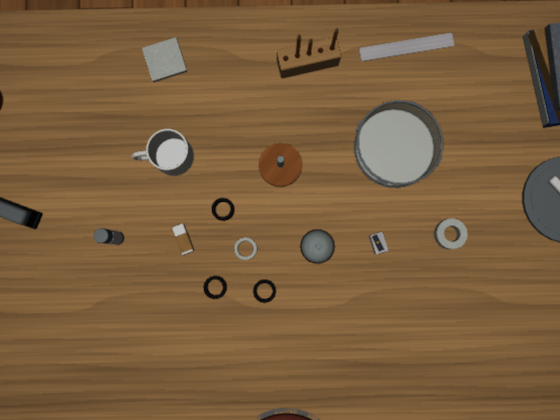

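View pics/scene0.png

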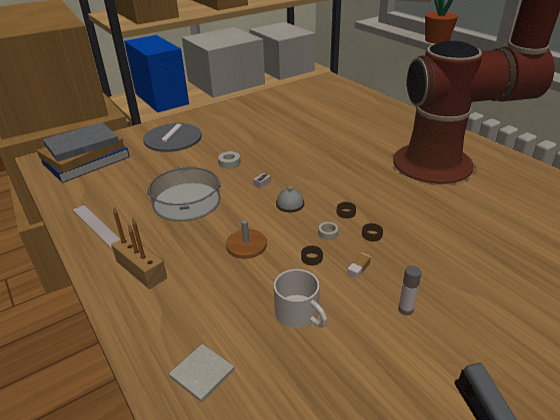

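View pics/wrist0.png

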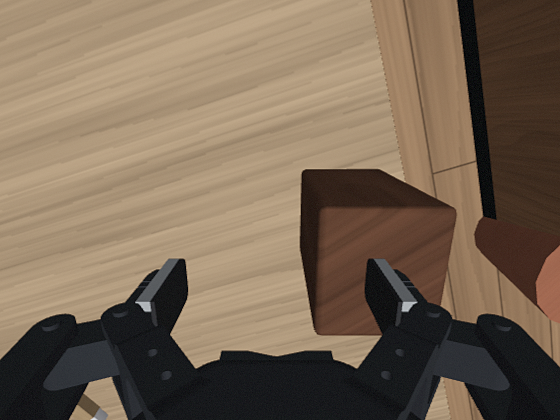

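The top view shows, in pixels: the mug (168,150), stand (280,164), tub (398,145), glue stick (102,236), eraser (183,240), small white roll (245,248), bell (317,246), sharpener (379,243) and large roll (451,234). The black rings are decoys. The wrist view shows an unrelated brown block beneath the gripper. I'll enlarge crops next.

```bash
python3 - <<'E'
import cv2,numpy as np
t=cv2.imread("pics/top0.png"); s=cv2.imread("pics/scene0.png")
def crop(im,x0,y0,w,h,f,name):
    c=cv2.resize(im[y0:y0+h,x0:x0+w],None,fx=f,fy=f,interpolation=cv2.INTER_CUBIC)
    for i in range(0,w,20): cv2.putText(c,str(x0+i),(i*f,10),0,0.35,(0,255,255),1); cv2.line(c,(i*f,12),(i*f,18),(0,255,255),1)
    for j in range(0,h,20): cv2.putText(c,str(y0+j),(0,j*f+4),0,0.35,(0,255,255),1); cv2.line(c,(22,j*f),(28,j*f),(0,255,255),1)
    cv2.imwrite(f"pics/{name}.png",c)
crop(t,80,190,200,120,4,"tA"); crop(t,280,190,200,120,4,"tB"); crop(t,120,90,190,110,4,"tC"); crop(t,340,90,120,110,5,"tD")
crop(s,200,140,200,140,4,"sA"); crop(s,260,240,180,100,4,"sB"); crop(s,130,150,160,120,5,"sC")
E
```

```text
(no output)
```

View pics/tA.png

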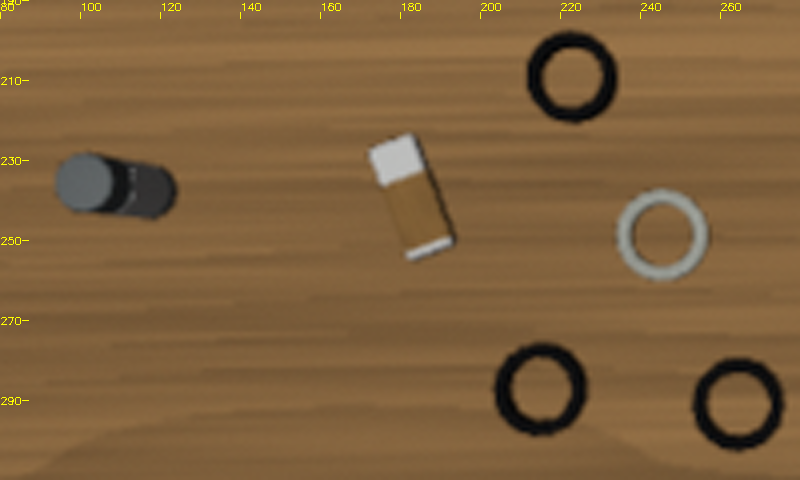

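View pics/tB.png

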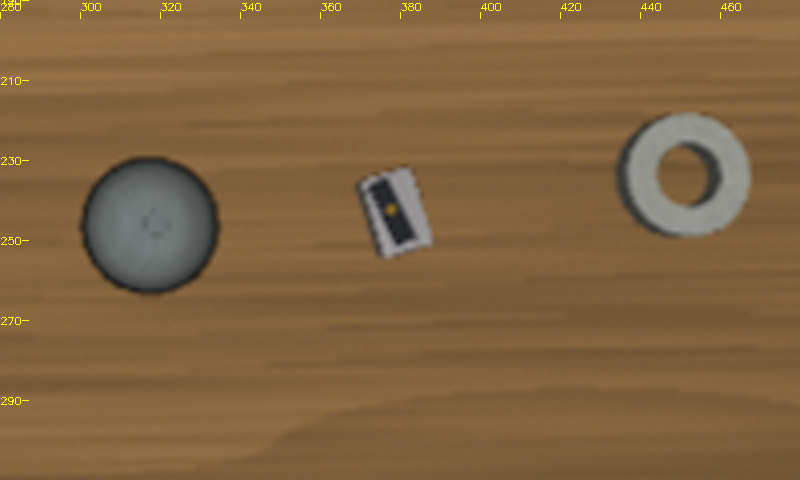

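View pics/tC.png

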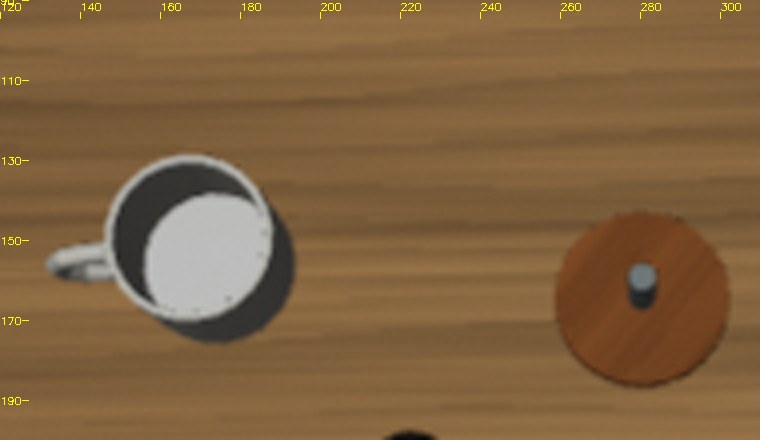

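View pics/tD.png

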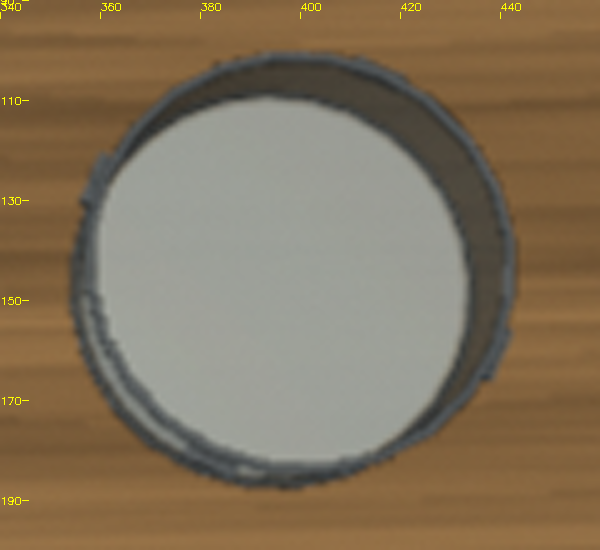

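View pics/sA.png

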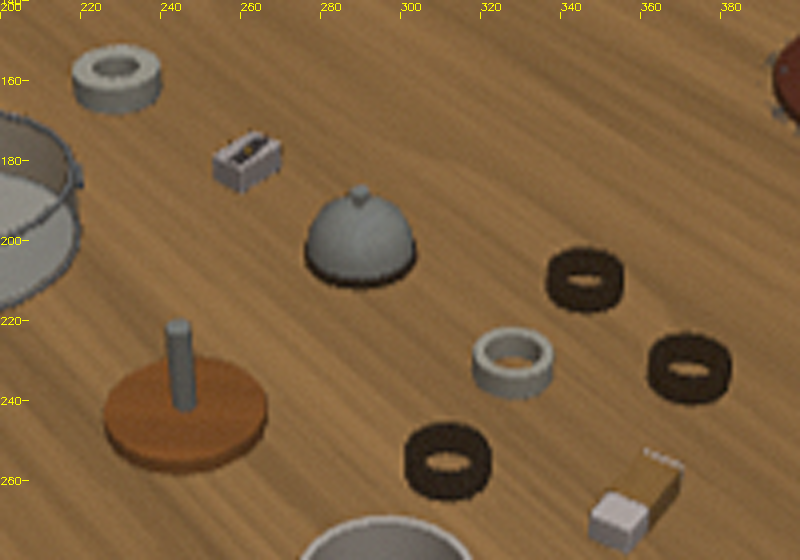

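View pics/sB.png

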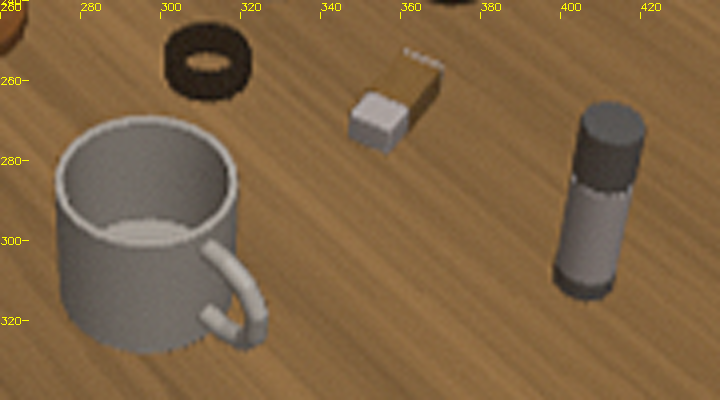

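View pics/sC.png

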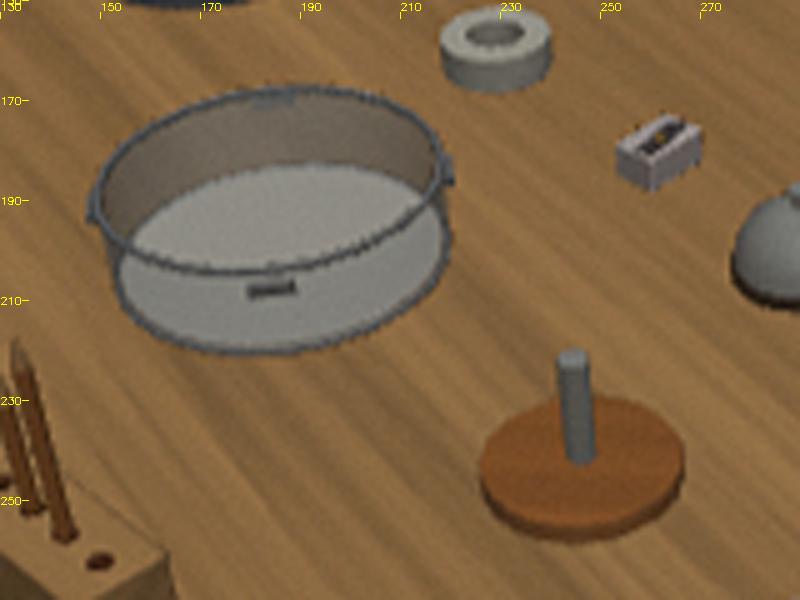

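```bash
cat > h.py <<'E'
import numpy as np,cv2
from plant import status, imaging
from scipy.optimize import least_squares
def proj(i,X):
    X=np.atleast_2d(X); c=X@i["R"].T+i["t"]; p=c@i["K"].T; return p[:,:2]/p[:,2:]
def tri(obs):
    f=lambda X:np.concatenate([(proj(i,X)[0]-uv) for i,uv in obs])
    r=least_squares(f,[0.55,0,0.02]); return r.x,np.abs(r.fun).max()
def onplane(i,uv,z):
    d=i["R"].T@np.linalg.solve(i["K"],[*uv,1]); o=-i["R"].T@i["t"]; return o+d*(z-o[2])/d[2]
def crop(im,x0,y0,w,h,f,name):
    c=cv2.resize(im[y0:y0+h,x0:x0+w],None,fx=f,fy=f,interpolation=cv2.INTER_CUBIC)
    for i in range(0,w,20): cv2.putText(c,str(x0+i),(int(i*f),10),0,0.35,(0,255,255),1); cv2.line(c,(int(i*f),12),(int(i*f),18),(0,255,255),1)
    for j in range(0,h,20): cv2.putText(c,str(y0+j),(0,int(j*f)+4),0,0.35,(0,255,255),1)
    cv2.imwrite(f"pics/{name}.png",c)
def circ(c,r,z,n=60):
    a=np.linspace(0,2*np.pi,n); return np.c_[c[0]+r*np.cos(a),c[1]+r*np.sin(a),np.full(n,z)]
E
python3 - <<'E'
from h import *
T=imaging.camera_info("top");S=imaging.camera_info("scene")
P=dict(large=((452,233.75),(229.1,156.75)),small=((245.5,248.5),(328.25,228)),sharp=((379.5,243),(262,177.75)),screw=((377.75,242.5),(262.25,177.5)),
eraser=((182.5,239.25),(359.5,262.5)),glue=((101,235.75),(413.25,271.75)),mug=((167.25,149.5),(296.6,285.25)),spindle=((280.5,159),(244.5,221.5)))
for k,(a,b) in P.items():
    X,e=tri([(T,a),(S,b)]); print(k,X.round(4),round(e,2))
print("foot",onplane(T,(280.5,164.7),.012))
print("tubfloor",onplane(T,(396.5,145.8),.004),"tubrim scene",onplane(S,(184,185.8),.05))
print("bell",onplane(T,(317.5,246),.01))
for k,(x,y) in dict(b1=(223,209),b2=(215,287),b3=(264.5,291)).items(): print(k,onplane(T,(x,y),.009))
print("sh axis",onplane(T,(280+366/4,190+180/4),.02),onplane(T,(280+385/4,190+258/4),.02),onplane(T,(280+408/4,190+168/4),.02),onplane(T,(280+434/4,190+243/4),.02))
print("er axis",[onplane(T,(80+a/4,190+b/4),.018).round(4) for a,b in [(370,153),(412,134),(450,240),(408,258)]])
for z in (.25,): print(onplane(T,(300,60),.05),onplane(T,(164,60),0))
E
```

```text
large [ 0.4527 -0.3386  0.0199] 0.89
small [0.4304 0.075  0.0159] 0.75
sharp [ 0.4365 -0.1935  0.0169] 1.11
screw [ 0.4376 -0.1895  0.02  ] 0.97
eraser [0.4512 0.2016 0.0156] 0.7
glue [0.457  0.3377 0.0965] 0.44
mug [0.6236 0.2218 0.0673] 0.66
spindle [0.6011 0.002  0.0657] 0.82
foot [0.60135638 0.00091437 0.012     ]
tubfloor [ 0.63817308 -0.2395012   0.004     ] tubrim scene [ 0.63508767 -0.22673518  0.05      ]
bell [ 0.43419289 -0.07073785  0.01      ]
b1 [0.51262862 0.11952689 0.009     ]
b2 [0.35567764 0.13665548 0.009     ]
b3 [0.34610118 0.03751039 0.009     ]
sh axis [ 0.45403153 -0.17846199  0.02      ] [ 0.41502128 -0.18654539  0.02      ] [ 0.45967409 -0.19966182  0.02      ] [ 0.42205593 -0.21121063  0.02      ]
er axis [array([0.4745, 0.2204, 0.018 ]), array([0.4838, 0.1993, 0.018 ]), array([0.4302, 0.1802, 0.018 ]), array([0.4216, 0.2013, 0.018 ])]
[ 0.80680389 -0.04178099  0.05      ] [0.83252118 0.24315241 0.        ]
```

```bash
cat > ov.py <<'E'
from h import *
M=dict(large=(.453,-.3386),small=(.4308,.0745),sharp=(.437,-.1937,np.deg2rad(13.5)),eraser=(.4522,.2005,np.deg2rad(21.)),glue=(.4575,.337),mug=(.6240,.2215),stand=(.6013,.0015),tub=(.636,-.233))
def draw(n,im,f):
    i=imaging.camera_info(n); im=cv2.resize(im,None,fx=f,fy=f,interpolation=cv2.INTER_CUBIC)
    def pl(P,col): cv2.polylines(im,[np.round(((proj(i,P)+.5)*f-.5)*8).astype(int)],False,col,1,cv2.LINE_AA,3)
    def c(k,*rz):
        for r,z in rz: pl(circ(M[k],r,z),(0,0,255))
    c("large",(.031,.022),(.016,.022),(.031,0)); c("small",(.023,.018),(.016,.018),(.023,0)); c("glue",(.014,.1),(.014,0))
    c("mug",(.041,.07),(.041,0)); c("stand",(.045,.012),(.007,.067)); c("tub",(.085,.05),(.085,0))
    for k,l,w,h in (("sharp",.04,.026,.02),("eraser",.06,.024,.018)):
        x,y,a=M[k]; R=np.array([[np.cos(a),-np.sin(a)],[np.sin(a),np.cos(a)]])
        q=np.array([[1,1],[1,-1],[-1,-1],[-1,1],[1,1]])*[l/2,w/2]@R.T+[x,y]
        for z in (0,h): pl(np.c_[q,np.full(5,z)],(0,0,255))
    return im
if __name__=="__main__":
    a=draw("top",cv2.imread("pics/top0.png"),4); b=draw("scene",cv2.imread("pics/scene0.png"),4)
    cv2.imwrite("pics/o1.png",a[820:1100,340:1120]); cv2.imwrite("pics/o2.png",a[820:1100,1160:1920]); cv2.imwrite("pics/o3.png",a[380:780,560:1240]); cv2.imwrite("pics/o4.png",a[380:780,1360:1840])
    cv2.imwrite("pics/o5.png",b[560:1120,500:1280]); cv2.imwrite("pics/o6.png",b[840:1340,1060:1760])
E
python3 ov.py
```

```text
(no output)
```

View pics/o1.png

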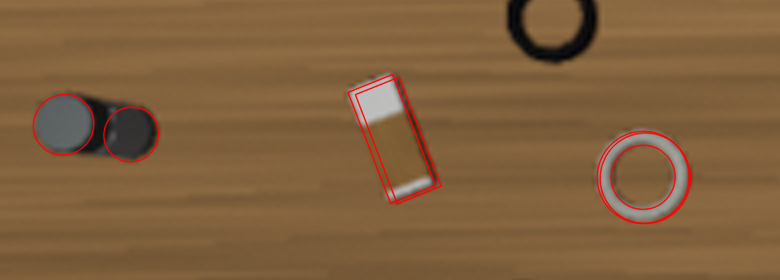

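View pics/o2.png

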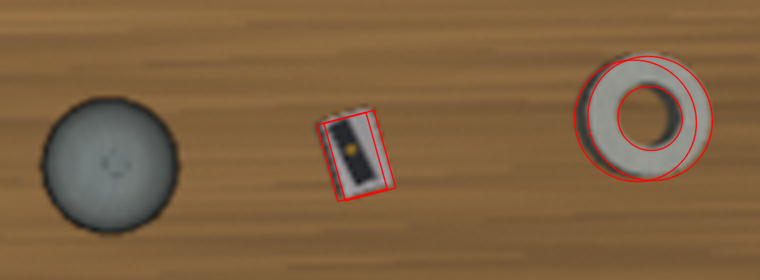

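View pics/o3.png

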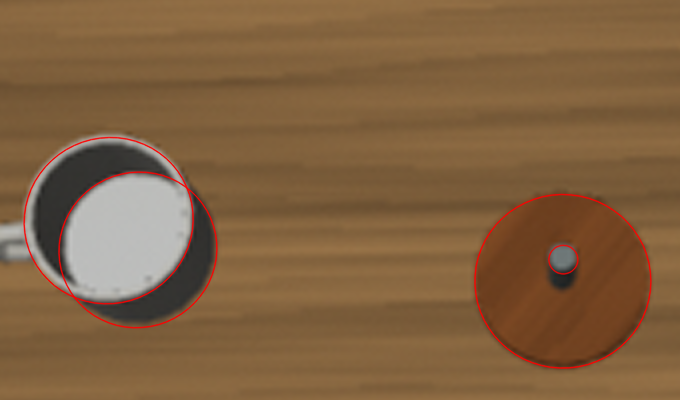

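View pics/o4.png

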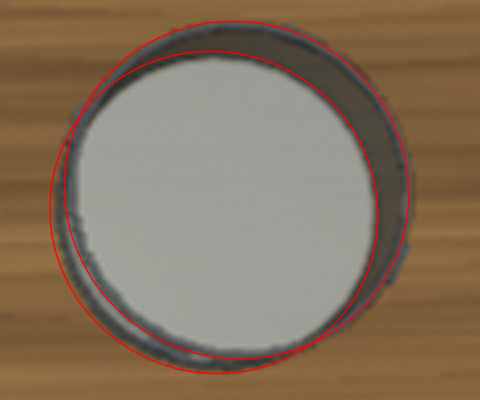

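View pics/o5.png

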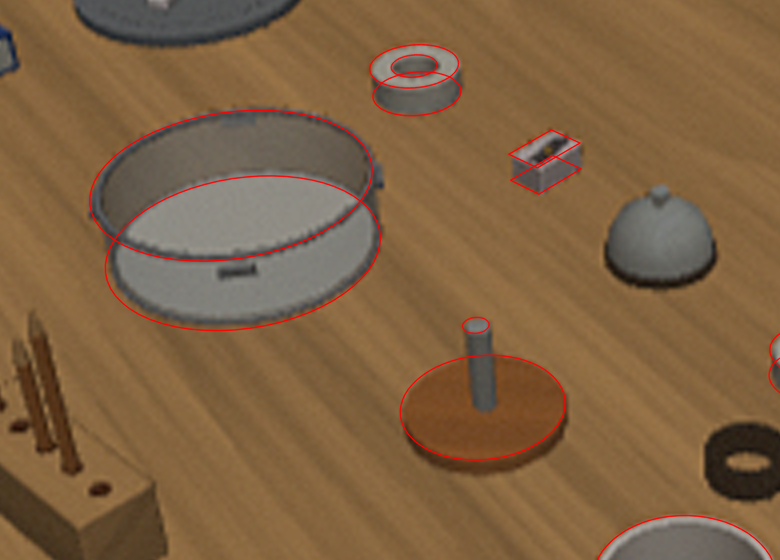

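View pics/o6.png

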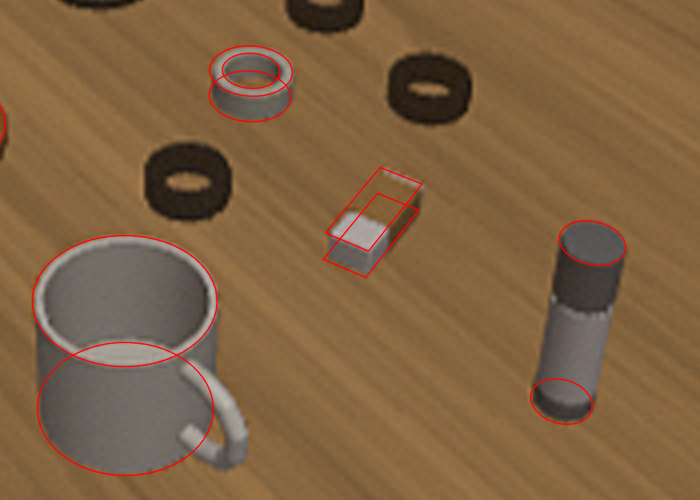

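The overlays match both views to about 1 mm; the heights come out 2–3 mm low, which fits the calibration tolerance. Next is a helper for the move numbers.

```bash
cat > go.py <<'E'
import sys
from h import *
from scipy.spatial.transform import Rotation as Ro
def pose():
    s=status.state(); q=s["tool_rot"]; return s,s["tool_pos"],Ro.from_quat([q[1],q[2],q[3],q[0]]).as_matrix()
def go(x,y,z,yaw=None):
    s,p,R=pose()
    d=R.T@(np.array([x,y,z])-p)*100
    cur=np.arctan2(R[1,1],R[0,1]); tw=0
    if yaw is not None:
        # twist about tool x (down): + twist turns y towards z
        e=(np.deg2rad(yaw)-cur+np.pi/2)%np.pi-np.pi/2
        tw=e if R[2,0]>0 else -e
    print("t",round(s["time"],2),"p",p.round(4),"jawyaw",round(np.rad2deg(cur),1),"xaxis",R[:,0].round(3),"F",s["contact_force"].round(1),"w",round(s["gripper_width"],3),"j6",s["joint_pos"][5].round(2))
    print("shift cm",d.round(2),"twist",round(tw,3),"rows",max(np.linalg.norm(d)/4.17,abs(tw)/.125).round(1))
if __name__=="__main__":
    go(*[float(a) for a in sys.argv[1:]])
E
python3 go.py .4522 .2005 .15 111
```

```text
t 0.15 p [0.185  0.5965 0.2383] jawyaw 72.8 xaxis [-0.001 -0.001 -1.   ] F [-0.  -0.2 -0. ] w 1.002 j6 -0.12
shift cm [  8.87 -29.89  37.26] twist -0.667 rows 11.7
```

Request:
{"name": "carry_out", "arguments": {
  "moves": [0.6,1,-30,37.3,-0.667,0.6,1,-30,37.3,-0.667,0.6,1,-30,37.3,-0.667,0.6,1,-30,37.3,-0.667,0.6,1,-30,37.3,-0.667,0.6,1,-30,37.3,-0.667,0.6,4,-30,37.3,-0.667,0.6,7,-30,37.3,-0.667,0.6,8,-30,37.3,-0.667,0.6,8,-30,37.3,-0.667,0.6,8,-30,37.3,-0.667,0.6,8,-30,37.3,-0.667]
}}

```text
time: 1.15
tool_pos: [0.4525, 0.1989, 0.159]
tool_rot: [0.695, -0.129, 0.695, 0.129]
contact_force: [0.3, 0.1, 0.3]
gripper_width: 0.598
```

```bash
python3 go.py .4522 .2005 .011 111; python3 -c "
from h import *
i=imaging.camera_info('wrist');im=imaging.grab_frame('wrist');cv2.imwrite('pics/w1.png',im[:,:,::-1]);np.save('w1.npy',i,allow_pickle=True)"
```

```text
t 1.15 p [0.4525 0.1989 0.159 ] jawyaw 111.0 xaxis [ 0.  0. -1.] F [0.3 0.1 0.3] w 0.598 j6 -1.67
shift cm [14.8   0.16  0.02] twist -0.0 rows 3.5
```

View pics/w1.png

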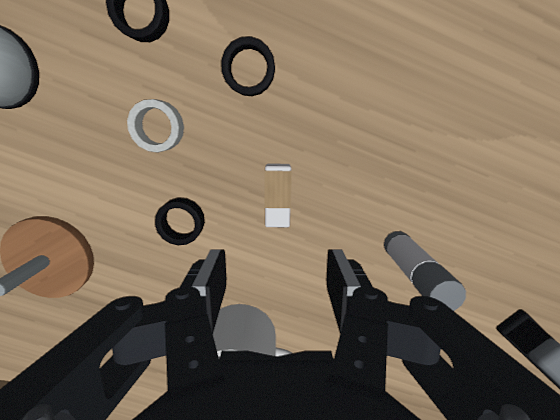

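The wrist view shows the eraser centred at about (278,196) between the fingers and square to them. I'll cross-check its position and those of the other things.

```bash
python3 - <<'E'
from h import *
W=np.load('w1.npy',allow_pickle=True).item();T=imaging.camera_info("top");S=imaging.camera_info("scene")
print("eraser",tri([(W,(278.2,195.5)),(T,(182.5,239.25)),(S,(359.5,262.5))]), onplane(W,(278.2,195.5),.018))
print("small",tri([(W,(155,125)),(T,(245.5,248.5)),(S,(328.25,228))]),onplane(W,(155,125),.018))
print("glue",tri([(W,(447,293)),(T,(101,235.75)),(S,(413.25,271.75))]),onplane(W,(447,293),.1))
E
```

```text
eraser (array([0.4507887 , 0.20143861, 0.01519111]), np.float64(0.7156385065270285)) [0.45001382 0.201116   0.018     ]
small (array([0.4298972 , 0.07563761, 0.0147137 ]), np.float64(0.8160815614753858)) [0.42917518 0.07704541 0.018     ]
glue (array([0.456311  , 0.33762311, 0.09579854]), np.float64(0.7059228704662814)) [0.45462639 0.33412109 0.1       ]
```

Request:
{"name": "carry_out", "arguments": {
  "moves": [0.6,4,0.2,0,0,0.6,8,0.2,0,0,0.6,12,0.2,0,0,0.6,14.8,0.2,0,0,0.6,14.8,0.2,0,0,0,14.8,0.2,0,0,0,14.8,0.2,0,0,0,14.8,0.2,0,0,0,14.8,0.2,0,0,0,14.8,0.2,0,0,0,14.8,0.2,0,0]
}}

```text
time: 2.12
tool_pos: [0.4516, 0.2028, 0.0124]
tool_rot: [0.696, -0.129, 0.695, 0.129]
contact_force: [-0.4, -0.4, 2.9]
gripper_width: 0.261
```

```bash
python3 go.py .4522 .2005 .13
```

```text
t 2.12 p [0.4516 0.2028 0.0124] jawyaw 111.0 xaxis [ 0.001  0.    -1.   ] F [-0.4 -0.4  2.9] w 0.261 j6 -1.67
shift cm [-1.176e+01 -2.300e-01 -1.000e-02] twist 0 rows 2.8
```

```bash
python3 go.py .636 -.203 .14 90
```

```text
t 2.12 p [0.4516 0.2028 0.0124] jawyaw 111.0 xaxis [ 0.001  0.    -1.   ] F [-0.4 -0.4  2.9] w 0.261 j6 -1.67
shift cm [-12.75 -44.49   2.7 ] twist 0.366 rows 11.1
```

Request:
{"name": "carry_out", "arguments": {
  "moves": [0,-4,0,0,0,0,-8,0,0,0,0,-12,0,0,0,0,-12.8,-4,0.2,0,0,-12.8,-44.5,2.7,0.366,0,-12.8,-44.5,2.7,0.366,0,-12.8,-44.5,2.7,0.366,0,-12.8,-44.5,2.7,0.366,0,-12.8,-44.5,2.7,0.366,0,-12.8,-44.5,2.7,0.366,0,-12.8,-44.5,2.7,0.366,0,-12.8,-44.5,2.7,0.366]
}}

```text
time: 3.12
tool_pos: [0.6061, -0.1394, 0.1397]
tool_rot: [0.707, 0.0, 0.707, -0.0]
contact_force: [1.4, 0.4, -1.5]
gripper_width: 0.261
```

```bash
python3 go.py .636 -.203 .018 90
```

```text
t 3.12 p [ 0.6061 -0.1394  0.1397] jawyaw 90.0 xaxis [ 0.  0. -1.] F [ 1.4  0.4 -1.5] w 0.261 j6 -1.92
shift cm [12.17 -6.36  2.99] twist -0.0 rows 3.4
```

Request:
{"name": "carry_out", "arguments": {
  "moves": [0,0,-6.4,3,0,0,0,-6.4,3,0,0,0,-6.4,3,0,0,0,-6.4,3,0]
}}

```text
time: 3.45
tool_pos: [0.6358, -0.2027, 0.1394]
tool_rot: [0.707, 0.001, 0.707, -0.001]
contact_force: [0.7, 0.2, -1.2]
gripper_width: 0.26
```

```bash
python3 go.py .636 -.203 .018 90
```

```text
t 3.45 p [ 0.6358 -0.2027  0.1394] jawyaw 89.9 xaxis [-0.  0. -1.] F [ 0.7  0.2 -1.2] w 0.26 j6 -1.99
shift cm [12.14 -0.03  0.03] twist -0.002 rows 2.9
```

Request:
{"name": "carry_out", "arguments": {
  "moves": [0,4,0,0,0,0,8,0,0,0,0,10.5,0,0,0,0,11.8,0,0,0,0,12.2,0,0,0,0,12.3,0,0,0,0.45,12.3,0,0,0,0.45,12.3,0,0,0,0.45,12.3,0,0,0,0.45,8,0,0,0,0.45,4,0,0,0,0.45,0,0,0,0]
}}

```text
time: 4.45
tool_pos: [0.6355, -0.2012, 0.1415]
tool_rot: [0.707, -0.0, 0.707, 0.0]
contact_force: [1.7, -0.3, -0.2]
gripper_width: 0.45
```

```bash
python3 go.py .438 -.193 .14 106
```

```text
t 4.45 p [ 0.6355 -0.2012  0.1415] jawyaw 90.0 xaxis [-0.  0. -1.] F [ 1.7 -0.3 -0.2] w 0.45 j6 -1.99
shift cm [  0.15   0.82 -19.75] twist -0.279 rows 4.7
```

Request:
{"name": "carry_out", "arguments": {
  "moves": [0.6,0,0.8,-19.8,-0.279,0.6,0,0.8,-19.8,-0.279,0.6,0,0.8,-19.8,-0.279,0.6,0,0.8,-19.8,-0.279,0.6,0,0.8,-19.8,-0.279,0.6,0,0.8,-19.8,-0.279,0.6,0,0.8,-19.8,-0.279,0.6,0,0.8,-19.8,-0.279]
}}

```text
time: 5.12
tool_pos: [0.4387, -0.1939, 0.1411]
tool_rot: [0.701, -0.099, 0.699, 0.098]
contact_force: [0.1, -0.4, -0.3]
gripper_width: 0.593
```

```bash
python3 go.py .438 -.193 .012 106;  python3 -c "
from h import *
i=imaging.camera_info('wrist');im=imaging.grab_frame('wrist');cv2.imwrite('pics/w2.png',im[:,:,::-1]);np.save('w2.npy',i,allow_pickle=True)
im=imaging.grab_frame('top')[:,:,::-1];crop(im,340,90,140,110,5,'t2')"
```

```text
t 5.12 p [ 0.4387 -0.1939  0.1411] jawyaw 106.0 xaxis [ 0.003 -0.001 -1.   ] F [ 0.1 -0.4 -0.3] w 0.593 j6 -2.42
shift cm [12.91  0.13 -0.07] twist -0.0 rows 3.1
```

View pics/w2.png

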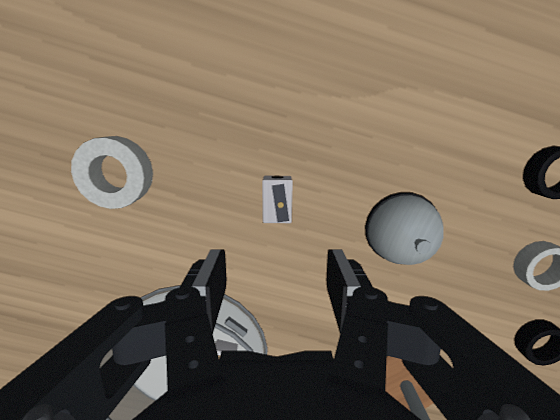

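View pics/t2.png

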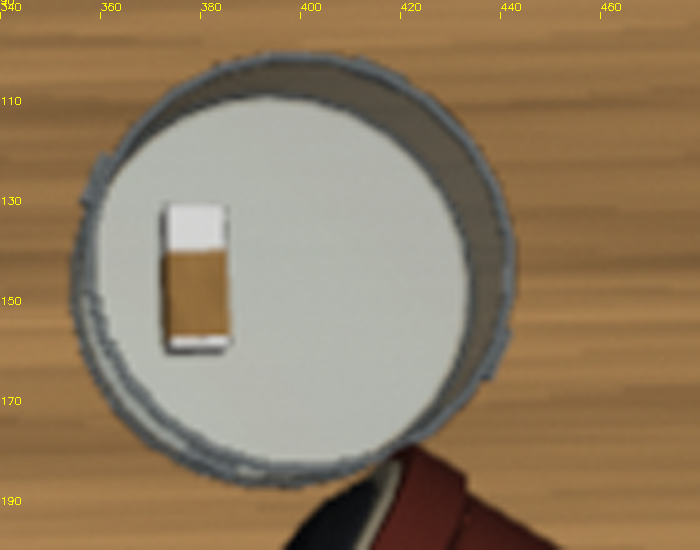

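The top view shows the eraser flat in the tub at about (378,144). In the wrist view the sharpener at (277,201) is square between the fingers, and the bell is clear of them.

Request:
{"name": "carry_out", "arguments": {
  "moves": [0.6,4,0.1,0,0,0.6,8,0.1,0,0,0.6,11,0.1,0,0,0.6,12.9,0.1,0,0,0.6,12.9,0.1,0,0,0,12.9,0.1,0,0,0,12.9,0.1,0,0,0,12.9,0.1,0,0,0,12.9,0.1,0,0,0,12.9,0.1,0,0,0,12.9,0.1,0,0]
}}

```text
time: 6.13
tool_pos: [0.4388, -0.1931, 0.0124]
tool_rot: [0.701, -0.099, 0.699, 0.098]
contact_force: [0.2, 0.5, 6.2]
gripper_width: 0.287
```

```bash
python3 go.py .636 -.270 .14 90
```

```text
t 6.13 p [ 0.4388 -0.1931  0.0124] jawyaw 106.0 xaxis [ 0.003 -0.002 -1.   ] F [0.2 0.5 6.2] w 0.287 j6 -2.42
shift cm [-12.68 -12.85  16.87] twist 0.279 rows 5.9
```

Request:
{"name": "carry_out", "arguments": {
  "moves": [0,-4,0,0,0,0,-8,0,0,0,0,-12,0,0,0,0,-12.7,-12.9,16.9,0.279,0,-12.7,-12.9,16.9,0.279,0,-12.7,-12.9,16.9,0.279,0,-12.7,-12.9,16.9,0.279,0,-12.7,-12.9,16.9,0.279,0,-12.7,-12.9,16.9,0.279,0,-12.7,-12.9,16.9,0.279,0,-12.7,-12.9,16.9,0.279]
}}

```text
time: 7.05
tool_pos: [0.6348, -0.2695, 0.1368]
tool_rot: [0.706, 0.0, 0.708, 0.0]
contact_force: [-0.5, 0.9, -0.7]
gripper_width: 0.288
```

```bash
python3 go.py .636 -.270 .018 90
```

```text
t 7.05 p [ 0.6348 -0.2695  0.1368] jawyaw 90.0 xaxis [-0.002  0.001 -1.   ] F [-0.5  0.9 -0.7] w 0.288 j6 -2.08
shift cm [11.88 -0.06  0.14] twist 0.0 rows 2.8
```

Request:
{"name": "carry_out", "arguments": {
  "moves": [0,4,0,0,0,0,8,0,0,0,0,10.4,0,0,0,0,11.4,0,0,0,0,11.8,0,0,0,0,11.8,0,0,0,0.45,11.8,0,0,0,0.45,11.8,0,0,0,0.45,11.8,0,0,0,0.45,8,0,0,0,0.45,4,0,0,0,0.45,0,0,0,0]
}}

```text
time: 8.05
tool_pos: [0.6352, -0.2697, 0.1394]
tool_rot: [0.707, 0.0, 0.707, 0.0]
contact_force: [1.3, -0.4, 0.0]
gripper_width: 0.449
```

```bash
python3 go.py .4570 .337 .2 90
```

```text
t 8.05 p [ 0.6352 -0.2697  0.1394] jawyaw 90.0 xaxis [-0.  0. -1.] F [ 1.3 -0.4  0. ] w 0.449 j6 -2.08
shift cm [ -6.04  60.67 -17.81] twist 0.0 rows 15.2
```

Request:
{"name": "carry_out", "arguments": {
  "moves": [0.7,-6,5,-2,0,0.7,-6,60.7,-17.8,0,0.7,-6,60.7,-17.8,0,0.7,-6,60.7,-17.8,0,0.7,-6,60.7,-17.8,0,0.7,-6,60.7,-17.8,0,0.7,-6,60.7,-17.8,0,0.7,-6,60.7,-17.8,0,0.7,-6,60.7,-17.8,0,0.7,-6,60.7,-17.8,0,0.7,-6,60.7,-17.8,0,0.7,-6,60.7,-17.8,0]
}}

```text
time: 9.05
tool_pos: [0.4978, 0.1978, 0.1926]
tool_rot: [0.708, 0.0, 0.706, 0.0]
contact_force: [0.9, 1.4, 0.3]
gripper_width: 0.7
```

```bash
python3 go.py .4570 .337 .2 90
```

```text
t 9.05 p [0.4978 0.1978 0.1926] jawyaw 90.0 xaxis [ 0.003  0.001 -1.   ] F [0.9 1.4 0.3] w 0.7 j6 -1.33
shift cm [-0.75 13.92 -4.07] twist 0.0 rows 3.5
```

Request:
{"name": "carry_out", "arguments": {
  "moves": [0.7,-0.5,13.9,-4,0,0.7,-0.5,13.9,-4,0,0.7,-0.5,13.9,-4,0,0.7,-0.5,13.9,-4,0,0.7,-0.5,13.9,-4,0,0.7,-0.5,13.9,-4,0]
}}

```text
time: 9.55
tool_pos: [0.4581, 0.3359, 0.1969]
tool_rot: [0.708, -0.001, 0.706, 0.001]
contact_force: [0.7, -0.0, 0.2]
gripper_width: 0.7
```

```bash
python3 go.py .4570 .3365 .077 90;  python3 -c "
from h import *
i=imaging.camera_info('wrist');im=imaging.grab_frame('wrist');cv2.imwrite('pics/w3.png',im[:,:,::-1]);np.save('w3.npy',i,allow_pickle=True)
im=imaging.grab_frame('top')[:,:,::-1];crop(im,340,90,140,110,5,'t3')"
```

```text
t 9.55 p [0.4581 0.3359 0.1969] jawyaw 90.2 xaxis [ 0.002  0.    -1.   ] F [ 0.7 -0.   0.2] w 0.7 j6 -1.07
shift cm [11.99  0.06 -0.13] twist 0.003 rows 2.9
```

View pics/w3.png

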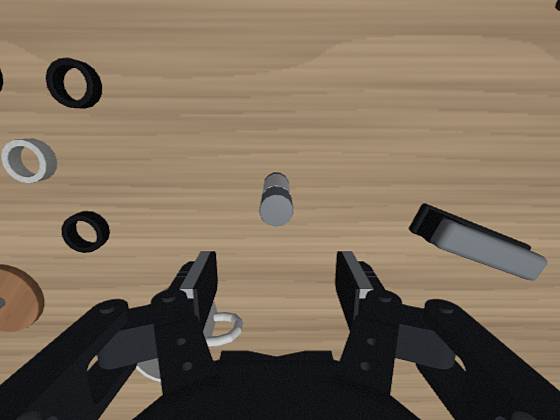

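View pics/t3.png

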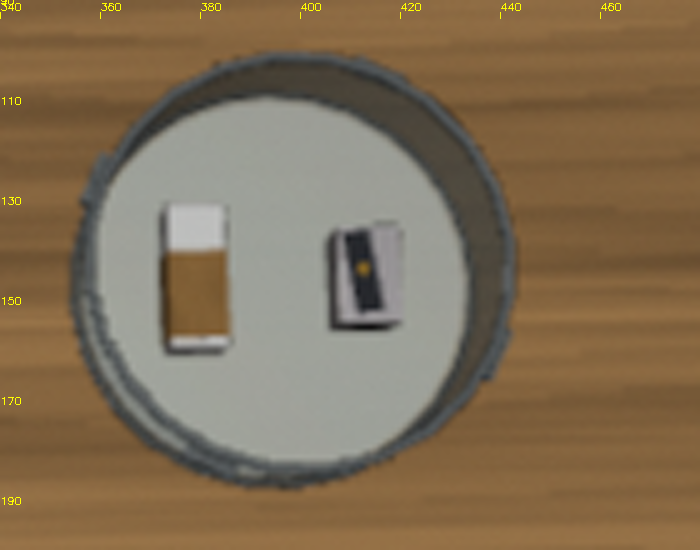

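The eraser and sharpener lie flat and apart in the tub, at (378,144) and (412,145). The glue stick's cap at (276,208) is centred between the jaws.

Request:
{"name": "carry_out", "arguments": {
  "moves": [0.7,4,0,-0.1,0,0.7,8,0,-0.1,0,0.7,11,0,-0.1,0,0.7,12,0,-0.1,0,0.7,12,0,-0.1,0,0,12,0,-0.1,0,0,12,0,-0.1,0,0,12,0,-0.1,0,0,12,0,-0.1,0,0,12,0,-0.1,0,0,12,0,-0.1,0]
}}

```text
time: 10.57
tool_pos: [0.4593, 0.3359, 0.079]
tool_rot: [0.709, 0.001, 0.705, 0.001]
contact_force: [0.1, -0.7, 7.1]
gripper_width: 0.31
```

```bash
python3 go.py .6240 .2215 .2 90
```

```text
t 10.57 p [0.4593 0.3359 0.079 ] jawyaw 90.0 xaxis [ 0.005  0.002 -1.   ] F [ 0.1 -0.7  7.1] w 0.31 j6 -1.07
shift cm [-12.04 -11.42  16.53] twist 0.0 rows 5.6
```

Request:
{"name": "carry_out", "arguments": {
  "moves": [0,-4,0,0,0,0,-8,0,0,0,0,-12,0,0,0,0,-12,-11.4,16.6,0,0,-12,-11.4,16.6,0,0,-12,-11.4,16.6,0,0,-12,-11.4,16.6,0,0,-12,-11.4,16.6,0,0,-12,-11.4,16.6,0,0,-12,-11.4,16.6,0,0,-12,-11.4,16.6,0]
}}

```text
time: 11.48
tool_pos: [0.6229, 0.2211, 0.1958]
tool_rot: [0.707, 0.0, 0.707, 0.0]
contact_force: [-0.4, 0.2, -1.0]
gripper_width: 0.31
```

```bash
python3 go.py .6250 .2215 .085 90;python3 -c "
from h import *
im=imaging.grab_frame('scene')[:,:,::-1];crop(im,230,170,200,150,4,'s4')"
```

```text
t 11.48 p [0.6229 0.2211 0.1958] jawyaw 90.0 xaxis [-0.  0. -1.] F [-0.4  0.2 -1. ] w 0.31 j6 -1.34
shift cm [11.08  0.04  0.22] twist 0.0 rows 2.7
```

View pics/s4.png

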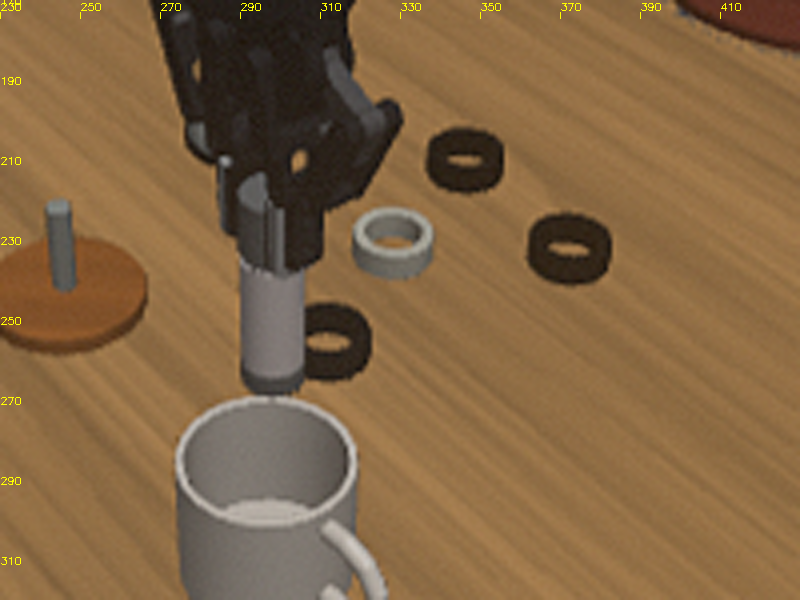

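The glue stick hangs straight in the grip above the mug, foot at about (298,266). I'll lower it gently.

Request:
{"name": "carry_out", "arguments": {
  "moves": [0,4,0,0.2,0,0,8,0,0.2,0,0,10,0,0.2,0,0,10.6,0,0.2,0,0,10.9,0,0.2,0,0,11.1,0,0.2,0,0,11.1,0,0.2,0]
}}

```text
time: 12.12
tool_pos: [0.6262, 0.2217, 0.0869]
tool_rot: [0.708, -0.0, 0.706, 0.001]
contact_force: [0.2, -0.2, -0.9]
gripper_width: 0.307
```

```bash
python3 go.py .6250 .2215 .085 90
```

```text
t 12.12 p [0.6262 0.2217 0.0869] jawyaw 90.1 xaxis [ 0.003  0.001 -1.   ] F [ 0.2 -0.2 -0.9] w 0.307 j6 -1.34
shift cm [ 0.19 -0.02 -0.12] twist 0.001 rows 0.1
```

Request:
{"name": "carry_out", "arguments": {
  "moves": [0,0.1,0,0,0,0,0.2,0,0,0,0,0.25,0,0,0,0,0.25,0,0,0]
}}

```text
time: 12.45
tool_pos: [0.6262, 0.2212, 0.084]
tool_rot: [0.708, 0.0, 0.706, 0.0]
contact_force: [-0.4, -0.4, 4.9]
gripper_width: 0.31
```

Request:
{"name": "carry_out", "arguments": {
  "moves": [0.4,0,0,0,0,0.5,0,0,0,0,0.6,0,0,0,0,0.6,0,0,0,0,0.6,-3,0,0,0,0.6,-7,0,0,0,0.6,-11,0,0,0,0.6,-11,0,0,0]
}}

```text
time: 13.12
tool_pos: [0.6298, 0.222, 0.203]
tool_rot: [0.713, 0.001, 0.702, 0.001]
contact_force: [0.9, 0.4, 2.2]
gripper_width: 0.6
```

```bash
python3 go.py .453 -.3386 .15 90;python3 -c "
from h import *
im=imaging.grab_frame('scene')[:,:,::-1];crop(im,230,190,200,150,4,'s5')"
```

```text
t 13.12 p [0.6298 0.222  0.203 ] jawyaw 90.0 xaxis [ 0.016  0.004 -1.   ] F [0.9 0.4 2.2] w 0.6 j6 -1.34
shift cm [  4.82 -56.07 -17.77] twist 0.0 rows 14.2
```

View pics/s5.png

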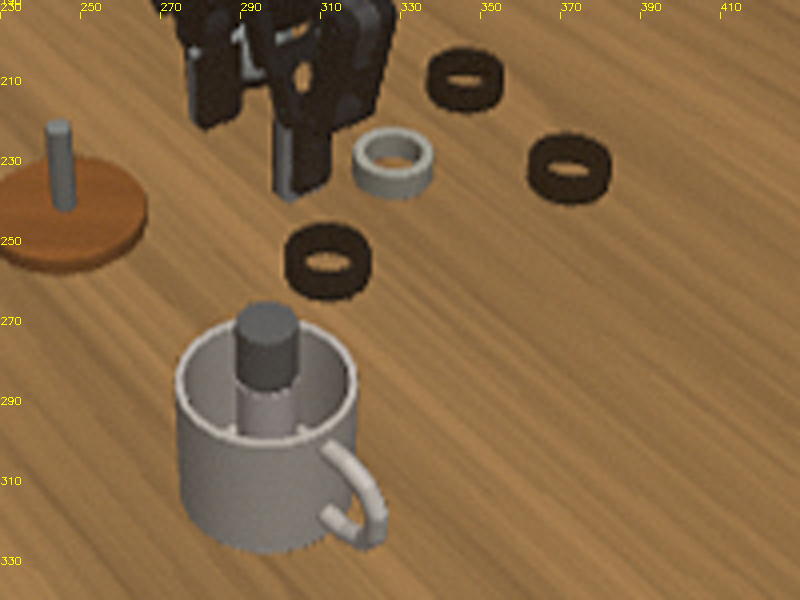

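The glue stick stands upright in the mug, cap up at (296,272). Next the large roll.

Request:
{"name": "carry_out", "arguments": {
  "moves": [1,0,0,0,0,1,2,-56.1,-17.8,0,1,2,-56.1,-17.8,0,1,2,-56.1,-17.8,0,1,2,-56.1,-17.8,0,1,2,-56.1,-17.8,0,1,2,-56.1,-17.8,0,1,2,-56.1,-17.8,0,1,2,-56.1,-17.8,0,1,2,-56.1,-17.8,0,1,2,-56.1,-17.8,0,1,2,-56.1,-17.8,0]
}}

```text
time: 14.17
tool_pos: [0.4845, -0.2168, 0.174]
tool_rot: [0.706, 0.001, 0.708, 0.001]
contact_force: [0.7, -0.3, 0.3]
gripper_width: 1.001
```

```bash
python3 go.py .453 -.3386 .15 90
```

```text
t 14.17 p [ 0.4845 -0.2168  0.174 ] jawyaw 90.0 xaxis [-0.003  0.002 -1.   ] F [ 0.7 -0.3  0.3] w 1.001 j6 -2.13
shift cm [  2.39 -12.19  -3.15] twist 0.0 rows 3.1
```

Request:
{"name": "carry_out", "arguments": {
  "moves": [1,2.4,-12.2,-3.1,0,1,2.4,-12.2,-3.1,0,1,2.4,-12.2,-3.1,0,1,2.4,-12.2,-3.1,0,1,2.4,-12.2,-3.1,0,1,2.4,-12.2,-3.1,0]
}}

```text
time: 14.67
tool_pos: [0.4548, -0.337, 0.1505]
tool_rot: [0.706, 0.001, 0.708, 0.001]
contact_force: [-1.1, 0.2, 0.7]
gripper_width: 0.999
```

```bash
python3 go.py .453 -.3386 .016 90;  python3 -c "
from h import *
i=imaging.camera_info('wrist');im=imaging.grab_frame('wrist');cv2.imwrite('pics/w6.png',im[:,:,::-1])
for z in (.022,): print([onplane(i,uv,z).round(4) for uv in ((276,197),)], proj(i,[.453,-.3386,.022]))"
```

```text
t 14.67 p [ 0.4548 -0.337   0.1505] jawyaw 90.0 xaxis [-0.002  0.003 -1.   ] F [-1.1  0.2  0.7] w 0.999 j6 -2.34
shift cm [13.45 -0.2  -0.15] twist -0.001 rows 3.2
[array([ 0.4508, -0.3357,  0.022 ])] [[272.81653948 199.36060076]]
```

View pics/w6.png

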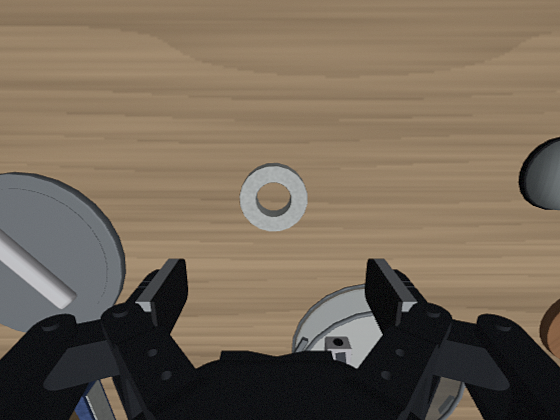

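The roll in the wrist view (273,197) is within 2 px of its predicted position.

Request:
{"name": "carry_out", "arguments": {
  "moves": [1,4,-0.2,-0.2,0,1,8,-0.2,-0.2,0,1,11.5,-0.2,-0.2,0,1,13.5,-0.2,-0.2,0,1,14.1,-0.2,-0.2,0,1,14.1,-0.2,-0.2,0,0.5,14.1,-0.2,-0.2,0,0,14.1,-0.2,-0.2,0,0,14.1,-0.2,-0.2,0,0,14.1,-0.2,-0.2,0,0,14.1,-0.2,-0.2,0,0,14.1,-0.2,-0.2,0]
}}

```text
time: 15.72
tool_pos: [0.4559, -0.3414, 0.0151]
tool_rot: [0.709, -0.001, 0.705, -0.001]
contact_force: [-0.3, 1.6, 7.1]
gripper_width: 0.695
```

```bash
python3 go.py .6013 .0015 .14 90
```

```text
t 15.72 p [ 0.4559 -0.3414  0.0151] jawyaw 90.0 xaxis [ 0.005 -0.004 -1.   ] F [-0.3  1.6  7.1] w 0.695 j6 -2.35
shift cm [-12.54  34.24  14.6 ] twist 0.0 rows 9.4
```

Request:
{"name": "carry_out", "arguments": {
  "moves": [0,-4,0,0,0,0,-8,0,0,0,0,-12,0,0,0,0,-12.6,34.2,14.6,0,0,-12.6,34.2,14.6,0,0,-12.6,34.2,14.6,0,0,-12.6,34.2,14.6,0,0,-12.6,34.2,14.6,0,0,-12.6,34.2,14.6,0,0,-12.6,34.2,14.6,0,0,-12.6,34.2,14.6,0,0,-12.6,34.2,14.6,0]
}}

```text
time: 16.72
tool_pos: [0.6007, 0.0046, 0.1393]
tool_rot: [0.708, -0.0, 0.706, 0.0]
contact_force: [0.9, -0.8, 0.8]
gripper_width: 0.695
```

```bash
python3 go.py .6013 .0015 .13 90
```

```text
t 16.72 p [0.6007 0.0046 0.1393] jawyaw 90.0 xaxis [ 0.003 -0.    -1.   ] F [ 0.9 -0.8  0.8] w 0.695 j6 -1.69
shift cm [ 0.93 -0.31  0.05] twist 0.001 rows 0.2
```

Request:
{"name": "carry_out", "arguments": {
  "moves": [0,0,-0.3,0.2,0,0,0,-0.3,0.2,0,0,0,-0.3,0.2,0,0,0,-0.3,0.2,0]
}}

```text
time: 17.05
tool_pos: [0.6015, -0.0017, 0.138]
tool_rot: [0.707, 0.0, 0.707, -0.001]
contact_force: [-0.7, 0.7, -1.3]
gripper_width: 0.698
```

```bash
python3 go.py .6013 .0015 .13 90;python3 -c "
from h import *
im=imaging.grab_frame('scene')[:,:,::-1];crop(im,190,170,110,90,7,'s7')
im=imaging.grab_frame('wrist')[:,:,::-1];cv2.imwrite('pics/w7.png',im)"
```

```text
t 17.05 p [ 0.6015 -0.0017  0.138 ] jawyaw 89.9 xaxis [ 0. -0. -1.] F [-0.7  0.7 -1.3] w 0.698 j6 -1.7
shift cm [ 0.8   0.32 -0.02] twist -0.001 rows 0.2
```

View pics/s7.png

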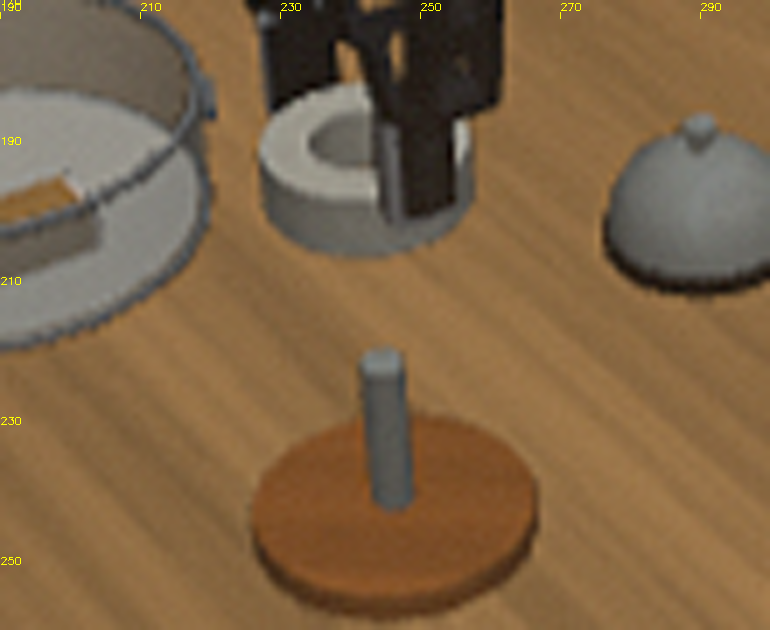

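View pics/w7.png

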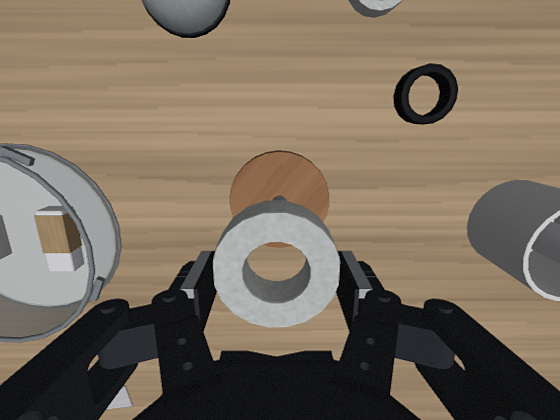

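```bash
python3 - <<'E'
from h import *
S=imaging.camera_info("scene");W=imaging.camera_info("wrist")
print("roll scene",onplane(S,(242.1,190.3),.145)); print("roll wrist",onplane(W,(277,264),.145),onplane(W,(277,264),.142))
print("spindle scene",onplane(S,(190+383/7,170+359/7),.067),"wrist spindle",onplane(W,(279.5,201),.067))
E
```

```text
roll scene [0.59976167 0.00427515 0.145     ]
roll wrist [ 5.93799955e-01 -5.66923357e-04  1.45000000e-01] [ 5.95355310e-01 -5.61041344e-04  1.42000000e-01]
spindle scene [0.59994849 0.00446046 0.067     ] wrist spindle [0.5852219  0.00135892 0.067     ]
```

Request:
{"name": "carry_out", "arguments": {
  "moves": [0,2,0.2,0.1,0,0,4,0.2,0.1,0,0,6,0.2,0.1,0,0,8,0.2,0.1,0,0,9.6,0.2,0.1,0,0,10.4,0.2,0.1,0,0,10.8,0.2,0.1,0,0,10.8,0.2,0.1,0]
}}

```text
time: 17.82
tool_pos: [0.6021, 0.0007, 0.029]
tool_rot: [0.707, 0.0, 0.708, -0.0]
contact_force: [0.1, 0.2, -0.3]
gripper_width: 0.697
```

```bash
python3 go.py .6013 .0015 .027 90;python3 -c "
from h import *
im=imaging.grab_frame('scene')[:,:,::-1];crop(im,190,170,110,90,7,'s8')"
```

```text
t 17.82 p [0.6021 0.0007 0.029 ] jawyaw 90.0 xaxis [-0.001  0.    -1.   ] F [ 0.1  0.2 -0.3] w 0.697 j6 -1.69
shift cm [ 0.2   0.08 -0.08] twist -0.001 rows 0.1
```

View pics/s8.png

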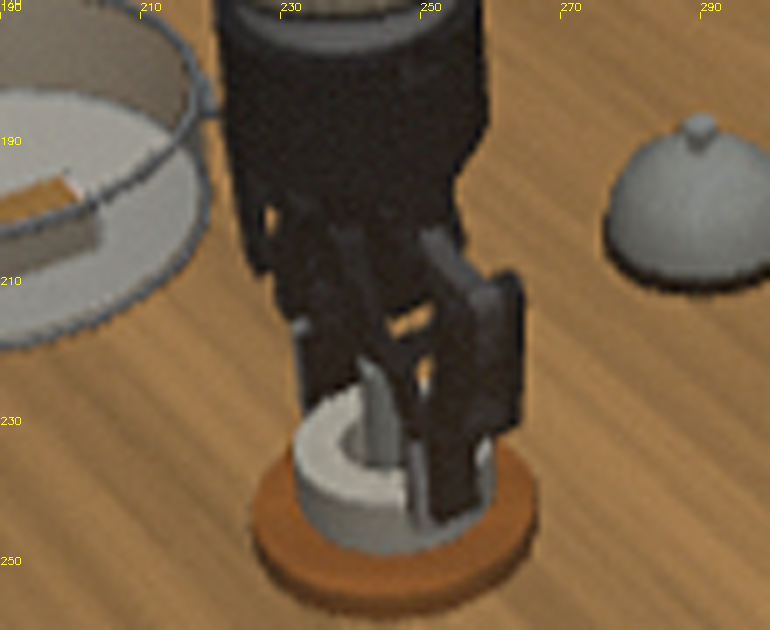

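The spindle is inside the roll, and the roll is just above the foot. I'll seat it and release.

Request:
{"name": "carry_out", "arguments": {
  "moves": [0,0.1,0,0,0,0,0.2,0,0,0,0,0.2,0,0,0,0.85,0.2,0,0,0,0.95,0.2,0,0,0,0.95,0.2,0,0,0,0.95,0.2,0,0,0,0.95,-3,0,0,0,0.95,-7,0,0,0,0.95,-10,0,0,0,0.95,-10,0,0,0]
}}

```text
time: 18.78
tool_pos: [0.6075, 0.0008, 0.1384]
tool_rot: [0.712, -0.001, 0.702, -0.0]
contact_force: [1.0, -0.6, 0.7]
gripper_width: 0.949
```

```bash
python3 go.py .4300 .0753 .14 90;python3 -c "
from h import *
im=imaging.grab_frame('scene')[:,:,::-1];crop(im,190,170,110,90,7,'s9')"
```

```text
t 18.78 p [0.6075 0.0008 0.1384] jawyaw 90.0 xaxis [ 0.014 -0.002 -1.   ] F [ 1.  -0.6  0.7] w 0.949 j6 -1.69
shift cm [ -0.42   7.46 -17.75] twist 0.0 rows 4.6
```

View pics/s9.png

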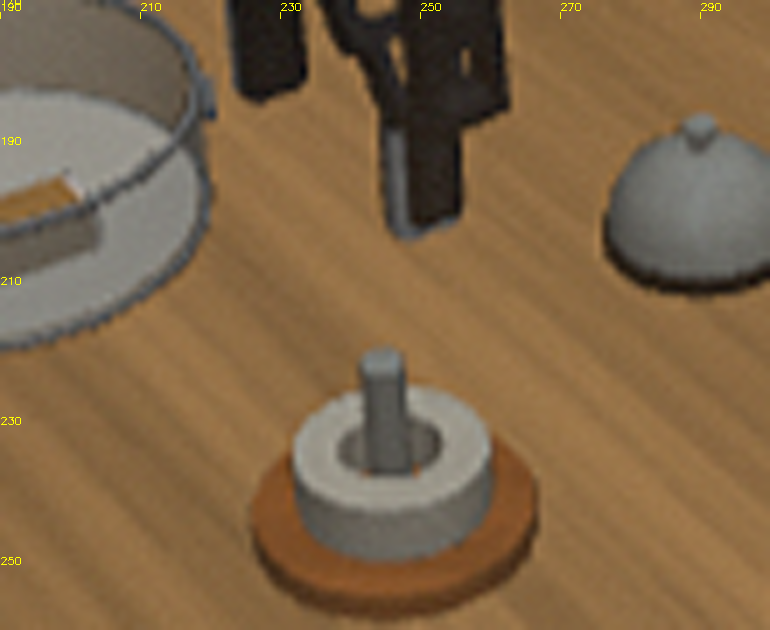

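The large roll lies flat on the foot with the spindle through its hole at (245,233). Next the small roll.

Request:
{"name": "carry_out", "arguments": {
  "moves": [0.75,0,7.5,-17.4,0,0.75,0,7.5,-17.4,0,0.75,0,7.5,-17.4,0,0.75,0,7.5,-17.4,0,0.75,0,7.5,-17.4,0,0.75,0,7.5,-17.4,0,0.75,0,7.5,-17.4,0,0.75,0,7.5,-17.4,0,0.75,0,7.5,-17.4,0]
}}

```text
time: 19.58
tool_pos: [0.4295, 0.0758, 0.1296]
tool_rot: [0.707, 0.0, 0.707, -0.0]
contact_force: [-0.2, -0.4, 0.3]
gripper_width: 0.752
```

```bash
python3 go.py .4302 .0753 .007 90;  python3 -c "
from h import *
i=imaging.camera_info('wrist');im=imaging.grab_frame('wrist');cv2.imwrite('pics/w10.png',im[:,:,::-1])
print(proj(i,[.4302,.0753,.018]))"
```

```text
t 19.58 p [0.4295 0.0758 0.1296] jawyaw 90.0 xaxis [ 0. -0. -1.] F [-0.2 -0.4  0.3] w 0.752 j6 -1.57
shift cm [12.26 -0.05  0.07] twist -0.0 rows 2.9
[[274.39280646 207.1556109 ]]
```

View pics/w10.png

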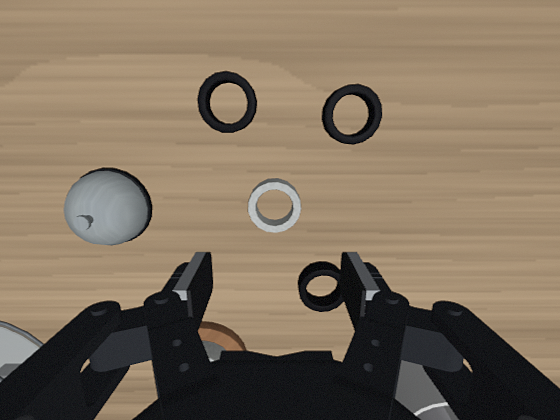

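The white small roll at (274,206) is centred, and its black look-alikes and the bell are clear of the fingers.

Request:
{"name": "carry_out", "arguments": {
  "moves": [0.75,4,0,0,0,0.75,8,0,0,0,0.75,10.5,0,0,0,0.75,12,0,0,0,0.75,12.1,0,0,0,0.75,12.1,0,0,0,0,12.1,0,0,0,0,12.1,0,0,0,0,12.1,0,0,0,0,12.1,0,0,0,0,12.1,0,0,0,0,12.1,0,0,0]
}}

```text
time: 20.63
tool_pos: [0.4309, 0.0762, 0.0108]
tool_rot: [0.709, -0.0, 0.705, 0.0]
contact_force: [0.1, -0.8, 6.4]
gripper_width: 0.516
```

```bash
python3 go.py .6013 .0015 .15 90
```

```text
t 20.63 p [0.4309 0.0762 0.0108] jawyaw 90.0 xaxis [ 0.005 -0.    -1.   ] F [ 0.1 -0.8  6.4] w 0.516 j6 -1.57
shift cm [-13.84  -7.47  17.11] twist 0.0 rows 5.6
```

Request:
{"name": "carry_out", "arguments": {
  "moves": [0,-4,0,0,0,0,-8,0,0,0,0,-12,0,0,0,0,-13.8,-7.4,17.1,0,0,-13.8,-7.4,17.1,0,0,-13.8,-7.4,17.1,0,0,-13.8,-7.4,17.1,0,0,-13.8,-7.4,17.1,0,0,-13.8,-7.4,17.1,0,0,-13.8,-7.4,17.1,0,0,-13.8,-7.4,17.1,0]
}}

```text
time: 21.55
tool_pos: [0.5987, 0.0026, 0.1461]
tool_rot: [0.707, 0.0, 0.708, 0.0]
contact_force: [-0.3, -0.1, -0.4]
gripper_width: 0.514
```

```bash
python3 go.py .6013 .0015 .05 90;python3 -c "
from h import *
im=imaging.grab_frame('scene')[:,:,::-1];crop(im,190,170,110,90,7,'s11')"
```

```text
t 21.55 p [0.5987 0.0026 0.1461] jawyaw 90.0 xaxis [-0.001  0.    -1.   ] F [-0.3 -0.1 -0.4] w 0.514 j6 -1.69
shift cm [ 9.61 -0.12  0.27] twist 0.0 rows 2.3
```

View pics/s11.png

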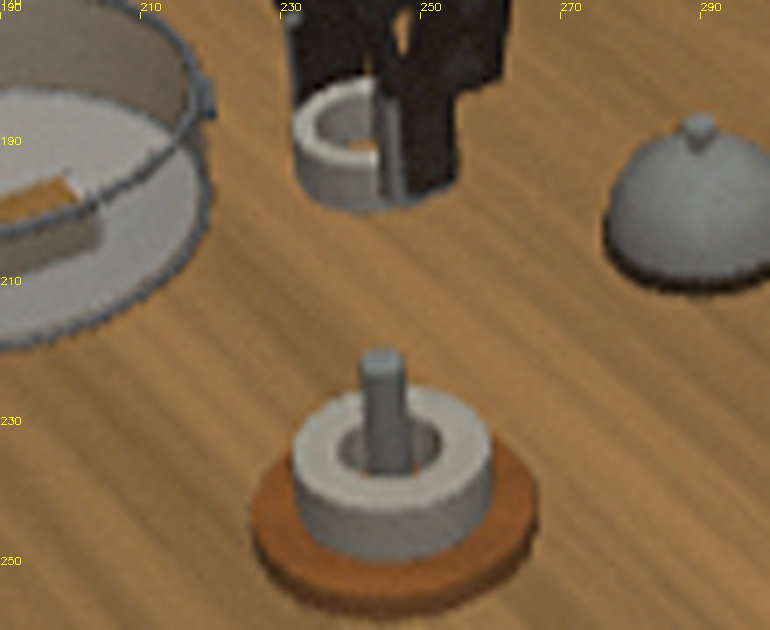

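Request:
{"name": "carry_out", "arguments": {
  "moves": [0,0,-0.1,0.25,0,0,2,-0.1,0.25,0,0,4,-0.1,0.25,0,0,6,-0.1,0.25,0,0,8,-0.1,0.25,0,0,9.2,-0.1,0.25,0,0,9.8,-0.1,0.25,0,0,9.8,-0.1,0.25,0]
}}

```text
time: 22.27
tool_pos: [0.6007, 0.0016, 0.047]
tool_rot: [0.706, -0.0, 0.708, 0.0]
contact_force: [-0.3, -0.1, -0.1]
gripper_width: 0.514
```

```bash
python3 go.py .6013 .0015 .0445 90;python3 -c "
from h import *
im=imaging.grab_frame('scene')[:,:,::-1];crop(im,190,170,110,90,7,'s12')"
```

```text
t 22.27 p [0.6007 0.0016 0.047 ] jawyaw 90.0 xaxis [-0.003  0.    -1.   ] F [-0.3 -0.1 -0.1] w 0.514 j6 -1.69
shift cm [ 0.25 -0.01  0.06] twist 0.001 rows 0.1
```

View pics/s12.png

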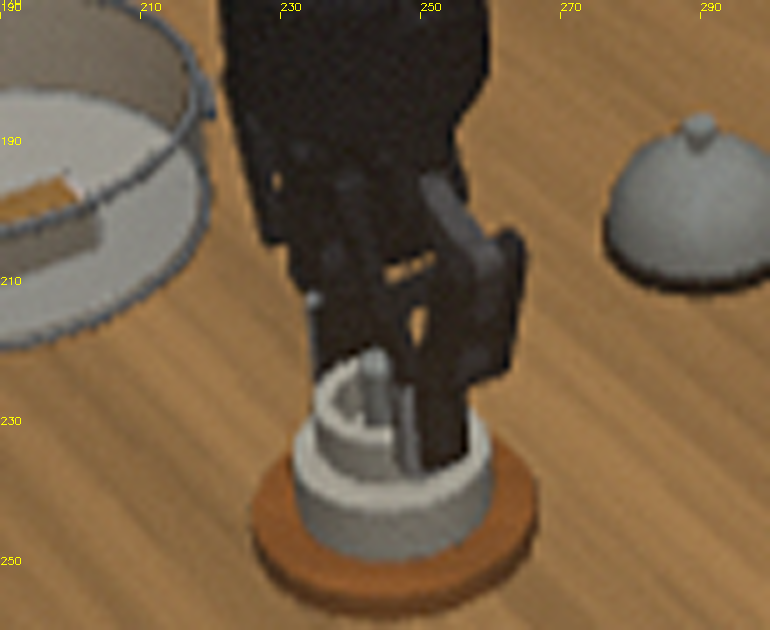

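The small roll is on the spindle, just above the large one. I'll seat it, release and withdraw.

Request:
{"name": "carry_out", "arguments": {
  "moves": [0,0.1,0,0,0,0,0.2,0,0,0,0,0.25,0,0,0,0.65,0.25,0,0,0,0.75,0.25,0,0,0,0.75,0.25,0,0,0,0.75,-3,0,0,0,0.75,-7,0,0,0,0.75,-11,0,0,0,0.75,-14,0,0,0,0.75,-14,0,-8,0,0.75,-14,0,-14,0]
}}

```text
time: 23.32
tool_pos: [0.5209, 0.0008, 0.1925]
tool_rot: [0.709, -0.0, 0.705, -0.0]
contact_force: [-0.9, 0.1, 0.4]
gripper_width: 0.748
```

Request:
{"name": "carry_out", "arguments": {
  "moves": [0.75,0,0,-8,0,0.75,0,0,-8,0,0.75,0,0,-8,0,0.75,0,0,-8,0]
}}

```text
time: 23.65
tool_pos: [0.4372, 0.0014, 0.1883]
tool_rot: [0.708, -0.0, 0.707, -0.0]
contact_force: [0.6, -0.2, 0.3]
gripper_width: 0.748
```

```bash
python3 go.py .6013 .0015 .0445 90;python3 -c "
from h import *
im=imaging.grab_frame('scene')[:,:,::-1];crop(im,140,140,200,150,4,'s13');crop(im,230,200,200,150,4,'s13b')
im=imaging.grab_frame('top')[:,:,::-1];cv2.imwrite('pics/t13.png',im)"
```

```text
t 23.65 p [0.4372 0.0014 0.1883] jawyaw 90.0 xaxis [ 0.001 -0.    -1.   ] F [ 0.6 -0.2  0.3] w 0.748 j6 -1.74
shift cm [14.4   0.02 16.39] twist -0.0 rows 5.2
```

View pics/s13.png

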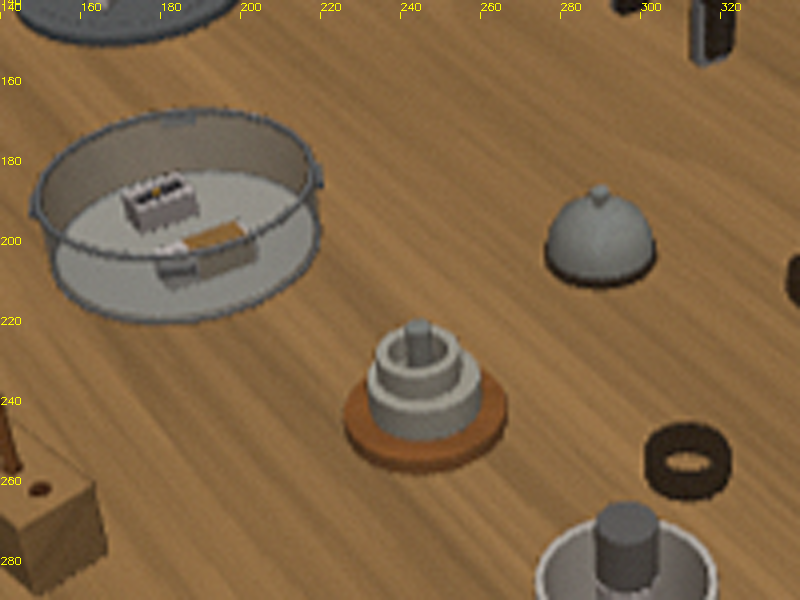

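View pics/s13b.png

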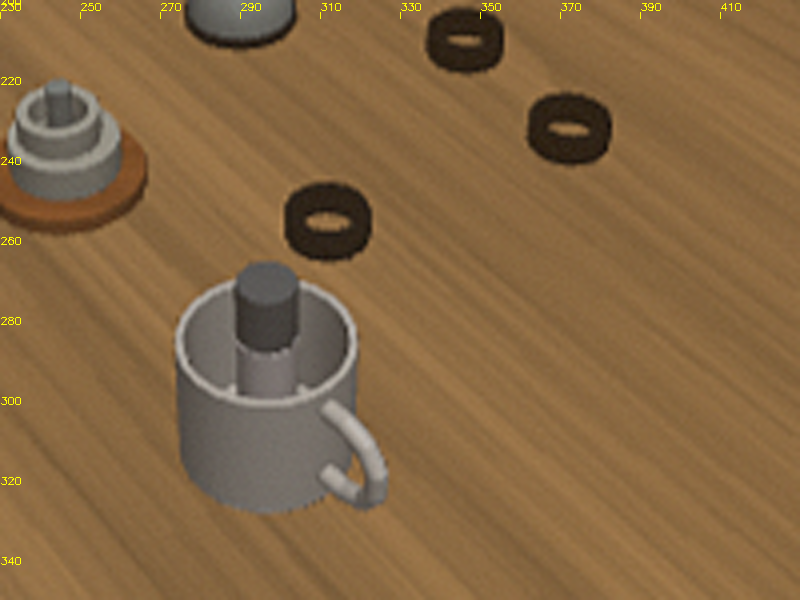

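View pics/t13.png

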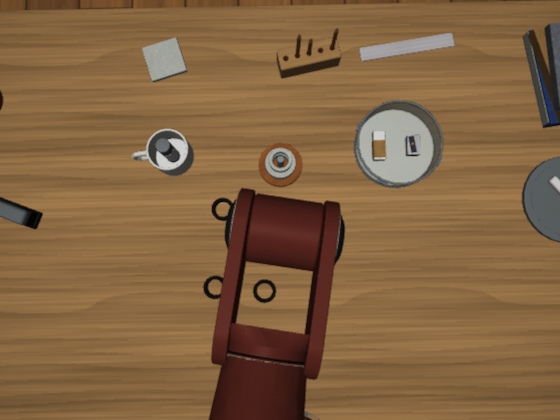

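The final views show both rolls stacked flat on the spindle (244,232), the glue stick upright in the mug (296,270), and the eraser and sharpener apart on the tub floor. The bell and the black rings are where they were.

```bash
python3 -c "
from plant import workorder; print(workorder.job_done())"
```

```text
the job is handed in; nothing more can be done
None
```

All five items are in place and the job is handed in, after about 24 s of the 128 s allowed. I placed them in the order you listed: eraser, sharpener, glue stick, large roll, small roll.

- **Final check:** the last pictures show the eraser and sharpener lying flat and apart on the tub floor. The glue stick is upright in the mug, cap up. The large roll is flat on the wooden foot with the small roll flat on top of it. The tub, mug and tape stand are upright, and the bell and black rings have not moved. The gripper is clear of everything.
- **Forces:** the highest reading at the end of a move was about 7 N.
- **Disagreements:** heights measured from the scene and top cameras came out 2–4 mm below the text's values. My height estimate for the tub rests on the text's figures; its position from the two cameras differed by 13 mm, and I used the middle. While the large roll hung above the spindle, the wrist and scene pictures disagreed by 2 to 15 mm on the positions of the roll and spindle. I nudged the roll 2 mm sideways, and it then went on without contact.

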